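# Stack the sample pots and hold the dispenser gate at the portion mark

### The arm

A 7-joint arm with a two-finger parallel gripper is mounted at the origin on a cart in front of the work surface, level with it; the furniture and walls round the work are solid. World frame = base frame: x ahead of the robot, y to its left, z up, the work surface at z = 0. Lengths are in m, angles in rad, forces in N, time in s.
With the tool pointing down it reaches from about 0.425 to 0.825 m from the base axis. Payload 3.6 kg.
Tool frame: the origin (TCP) lies midway between the tips of the shut fingers; the grasp point (between the pads) lies robot.grip_point_offset behind it (robot.grip_point_offset is the distance from the TCP to the grasp point, in m); z points along the fingers, y is the line along which they close (so a half turn about z gives the same grasp; the last joint's range is limited). The gripper opens to 93 mm and grips with 3 to 60 N. Pads are 15 mm wide; open, the fingers measure 128 mm over their backs; the gripper's body (75 mm by 188 mm) begins 65 mm behind the grasp point.
Start: joints at [1.226, 0.615, -0.013, 1.423, 0.008, 1.103, -0.04], TCP at [0.203, -0.617, 0.198] pointing down, gripper open.
Joint ranges: [-3.12, 3.12], [-0.3, 2.06], [-1.34, 1.32], [0.26, 2.42], [-1.36, 4.5], [0.01, 1.98], [-2.84, 2.84]. Speed limits (rad/s): [2.79, 2.79, 3.14, 3.14, 3.14, 3.14, 3.14].

### API

Orientations are given as a rotation vector (axis times angle).
In Python, from plant import robot, sensors, viewer gives the robot as it stands. The module is installed in compiled form; this text tells all that it offers. Calls block until the motion is done:
- robot.move_pose(position, orientation): joint-space move of the TCP to a pose.
- robot.servo_line(position, rotation=None, vel=0.15): straight line of the TCP; rotation=None keeps the orientation; vel is the mean speed in m/s.
- robot.goto_joints(angles): joint-space move.
- robot.gripper_to(opening, effort=None): opening from 0.0 (shut) to 1.0 (fully open); effort is the grip in N (None keeps the last); returns when the fingers have stopped.
- robot.hold(seconds).
- robot.ik(position, orientation): joint angles nearest the present ones, or None.
- sensors.state(): the state.
- viewer.camera(name): name is "side" or "top"; returns (picture, depth): 384x512x3 uint8, blue, green, red; 384x512 float32, m along the optical axis (not along the pixel's ray), 0 where there is no reading.
- viewer.camera_model(name): a dict with "fx", "fy", "cx", "cy" (pixels), "cam_to_world" (4x4, takes a point from camera to world coordinates). Camera axes: x right, y down, z forward; pixel columns grow to the right and rows downward; lengths in m; the calibration is good to about 2 mm. A picture is of the moment at which its call begins. camera_model takes no time and is no camera call.
A pose or a line that the arm cannot do raises robot.Unreachable and nothing moves.
- robot.job_done(): hands the job in; it is judged then, once.
The state is a dict: "time_s": time; "qpos": joint angles; "joint_vel": joint speeds; "joint_torque": joint torques, N m; "position": TCP position; "ee_rot": TCP orientation; "wrist_force": force on the tool from outside, world axes, zero at the start; "wrist_torque": the same for the moment, N m; "width": opening from 0.0 (shut) to 1.0 (fully open); "grasp_force": force on a finger pad.
Only numpy, scipy, OpenCV 4.12 (cv2) and the standard library are available. Lean on these libraries where they do the work, as an engineer would, in place of code of your own. Each camera call takes 0.05 s, during which the arm holds its last target. There are 200 camera calls.

### The job

Get the counter dispenser ready to pour: nest the two loose large steel pots straight down into the holder pot in front of its chute, so that all three stand as one stack (the smaller pots are not for this stack; leave them and the other things on the worktop where they are). Then take the upright handle of the dispenser's spring slide, pull it out gently until its pointer lines up with the portion mark without running well past it, and hold it there steadily for at least three seconds. Do not let go at the end: the program finishes while the gripper still holds the slide at the mark.

Things in the scene. Friction and masses are not known exactly. Their poses are not given: they have to be found in the camera images.
- dispenser: Counter dispenser, fixed: wooden base 335 x 220 x 12 mm with a closed steel hopper 90 x 190 mm, 155 mm high, along its back (knob to 169 mm). Origin: under the base, on the worktop. +x points from front to hopper, +y to the holder pot's side (left seen from the front). Base's front edge at x = -165 mm, hopper's front face at x = +75 mm.
- stack_axis (a point): Centre of the underside of the holder pot, on the base, 12 mm above the worktop, at x = -50, y = +50 mm from the dispenser's origin (same axes). The holder pot is fixed, upright, open on top and of the same shape as the two large pots; its rim is 31 mm above this point.
- pot_a: Loose large steel pot, round, open, tapered: rim diameter 66, foot 50, height 31 mm, thin wall, 0.03 to 0.07 kg. Origin: centre of its underside, z up. Nested in another such pot, its underside rests about 19 mm above that of the pot below (first pot 19 mm, second 38 mm above stack_axis), so 19 mm of it stands out. Starts upright on the worktop.
- pot_b: Second loose large steel pot, the same in all respects as pot_a. The two may be nested in either order.
- slide (a joint): How far the spring slide is pulled out of the dispenser, in m: 0 when home, grows as the handle moves along the dispenser's -x, ends at 0.095. A spring always draws it home: 2.4 N at 0, rising by 0.8 N per 10 mm, little friction; let go, it runs back.
- slide_handle (a point): Grip point on the axis of the slide's upright handle, 59 mm above the worktop: a black round post, diameter 14 mm, straight from 36 to 76 mm above the worktop, with a 20 mm knob above it to 90 mm, on a carriage 40 x 23 mm whose top is at 32 mm. At home it is at x = -45, y = -60 mm from the dispenser's origin (same axes).
- slide_pointer (a point): Tip of the small steel fin, 4 mm wide, on the -y side of the carriage; moves with the slide. It is at the handle's own x, 25 mm to its -y side (dispenser's axes), 30 mm above the worktop.
- mark_line (a point): The portion mark: tip of a steel blade, 4 mm wide, in the middle of a small dark clip (16 x 16 mm) fixed to the base beside the rail, on the -y side of the slide. Axes as the dispenser. The pointer lines up when it has the same x in the dispenser's axes, tip to tip. The clip's place differs each time: 35 to 70 mm out from the pointer's home.
- small_pot: Small steel pot of like look, rim diameter 54 mm, 29 mm high, loose; origin at the centre of its underside. Not part of the job; leave it standing.
- paprika: Round tin with a pull-off lid, 54 mm in diameter, 85 mm high, loose bystander; origin at the centre of its underside.
- tape: Roll of tape lying flat, 100 mm in diameter, 24 mm high, loose bystander; origin at the centre of its underside.
- brush: Pastry brush lying flat, 42 x 205 x 19 mm (long along its y), loose bystander; origin at the centre of its underside.
- chute_lip (a point): Middle of the lower end of a sloping steel chute, 38 mm wide, which rises back from here to the hopper (axes as the dispenser). About 93 mm above the worktop, 43 mm behind (+x of) the axis of the holder pot, so only 10 mm behind the pot rims: over the holder pot, close the fingers along the dispenser's y, not its x.
Things that resemble listed ones, but are neither listed nor needed, are in the scene too. What is shaped like the pot_b but red or turquoise is not meant.

How it is judged:
On the way, in this order (a step that is already met when the one before it is completed fails the run):
1. both large pots are nested straight in the holder pot and let go (((z of pot_a in the frame of stack_axis between 0.015 and 0.024 m and z of pot_b in the frame of stack_axis between 0.032 and 0.044 m) or (z of pot_b in the frame of stack_axis between 0.015 and 0.024 m and z of pot_a in the frame of stack_axis between 0.032 and 0.044 m)) and horizontal distance between each of pot_a, pot_b and stack_axis below 0.008 m and angle between each of pot_a, pot_b's own z axis and vertical below 0.17 rad and contact force between the fingers and pot_a below 0.3 N and linear speed of each of pot_a, pot_b below 0.02 m/s and contact force between the fingers and pot_b below 0.3 N), for 0.3 s.
2. with the fingers on it, the slide's pointer stays at the mark for two seconds (x of slide_pointer in the frame of mark_line between -0.005 and 0.005 m and contact force between the fingers and dispenser above 1 N), for 2 s.
At the end, for the whole second after the job is handed in: Both large pots stand nested and untouched in the holder pot (undersides 15-24 and 32-44 mm above its own, within 8 mm of its axis, tilt under 0.17 rad), and the fingers still hold the slide at rest, its pointer within 5 mm of the mark along the slide's line (all of step 1 and all of step 2 and velocity of joint slide between -0.01 and 0.01 m/s); the arm keeps its last pose, push and grip.
It fails at once if the slide is pulled more than 15 mm past the mark (x of slide_pointer in the frame of mark_line below -0.015 m).
It fails at once if the small pot is moved more than 30 mm (distance of small_pot from where it was at the start of the episode above 0.03 m).
It fails at once if the tin is moved more than 30 mm (distance of paprika from where it was at the start of the episode above 0.03 m).
It fails at once if the tape roll is moved more than 30 mm (distance of tape from where it was at the start of the episode above 0.03 m).
It fails at once if the pastry brush is moved more than 30 mm (distance of brush from where it was at the start of the episode above 0.03 m).
It also fails if it takes over 72 s, if anything falls off the work surface, if the arm or the gripper's body presses on something with over 40 N, if the wrist force passes 120 N, or if a joint passes its speed limit or range.

## Working session

There is one attempt and no reset: what is moved stays moved. The work goes in short steps, each a Python script; the robot and the scene stay as the last script left them, time stands still between calls to the robot, and variables do not carry over. Pictures are saved under pics/ and viewed, at most 10 in all, crops included, and the job is handed in when it is done.

```bash
mkdir -p pics
cat > h.py <<'E'
import numpy as np, cv2
from plant import robot, sensors, viewer
def snap(n):
    im,d=viewer.camera(n); m=viewer.camera_model(n); return im,d,m
def cloud(d,m):
    v,u=np.indices(d.shape); P=np.stack([(u-m["cx"])/m["fx"]*d,(v-m["cy"])/m["fy"]*d,d],-1)
    T=np.array(m["cam_to_world"]); W=P@T[:3,:3].T+T[:3,3]; W[d<=0]=np.nan; return W
E
python3 - <<'E'
from h import *
for n in("top","side"):
    im,d,m=snap(n); np.savez(n+".npz",im=im,d=d,W=cloud(d,m)); print(n,m)
    cv2.imwrite(f"pics/{n}0.png",cv2.resize(im,(800,600),interpolation=cv2.INTER_CUBIC))
s=sensors.state(); print(s, robot.grip_point_offset)
E
```

```text
top {'fx': 428.8659949030139, 'fy': 428.8659949030139, 'cx': 257.90479710887854, 'cy': 191.74071859536673, 'cam_to_world': array([[ 0.02796653, -0.99799067,  0.05685512,  0.39180139],
       [-0.99937327, -0.02914946, -0.02008413, -0.02765205],
       [ 0.02170107, -0.0562578 , -0.99818041,  1.51754737],
       [ 0.        ,  0.        ,  0.        ,  1.        ]])}
side {'fx': 484.25081512155725, 'fy': 484.25081512155725, 'cx': 256.40824441092235, 'cy': 195.4240642884384, 'cam_to_world': array([[-9.96364964e-01, -4.56283187e-02,  7.19368833e-02,
         3.69202032e-01],
       [-8.51866625e-02,  5.36667104e-01, -8.39482967e-01,
         1.27911013e+00],
       [-3.01962531e-04, -8.42559479e-01, -5.38603224e-01,
         9.25958659e-01],
       [ 0.00000000e+00,  0.00000000e+00,  0.00000000e+00,
         1.00000000e+00]])}
{'time_s': 0.1, 'qpos': array([ 1.22650919,  0.61577866, -0.01260402,  1.42470902,  0.00807769,
        1.10339261, -0.04042755]), 'joint_vel': array([-1.56573220e-03, -1.53818264e-03, -7.13380612e-05, -4.33131031e-03,
       -8.06599068e-04,  2.79136425e-04, -2.21832456e-03]), 'joint_torque': array([ 9.50167632e-04, -4.60042691e+01,  2.09956029e-01, -1.66243547e+01,
       -6.11921609e-02,  1.70143956e-02,  1.04065782e-04]), 'position': array([ 0.20288048, -0.61674356,  0.19653536]), 'ee_rot': array([-3.09983364e+00, -4.96758754e-01,  5.77103492e-04]), 'wrist_force': array([ 0.96107823,  0.24576672, -1.09070194]), 'wrist_torque': array([ 0.03420957, -0.03660988, -0.04568327]), 'grasp_force': 0.0, 'width': 0.9974739493938272} 0.0188
```

View pics/top0.png

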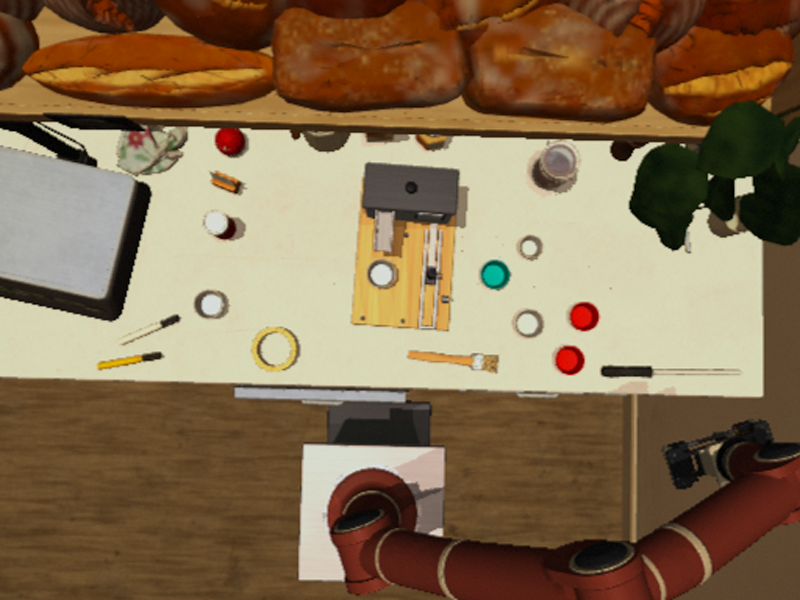

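View pics/side0.png

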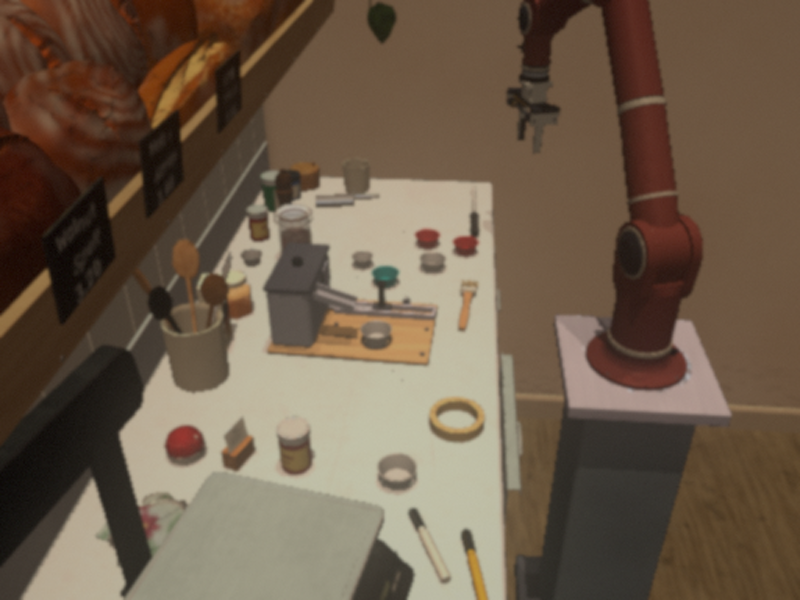

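The top view shows the holder pot at (381,274), loose large pots at (211,304) and (528,323), and the small pot at (530,246). The handle is at (432,273), with the mark clip at about (446,299) and the hopper behind it. Next I'll measure these.

```bash
cat > meas.py <<'E'
from h import *
from scipy.optimize import least_squares
def circ(P):
    f=lambda p:np.hypot(P[:,0]-p[0],P[:,1]-p[1])-p[2]
    r=least_squares(f,[*np.median(P[:,:2],0),.03],loss="soft_l1",f_scale=.001); return r.x
D={n:np.load(n+".npz") for n in("top","side")}
W=D["top"]["W"]; 
def at(u,v): return W[int(v*.64),int(u*.64)]
for nm,u,v in(("L",211,304),("R",528,323),("small",530,246),("holder",381,274)):
    c=at(u,v)[:2]
    for n in D:
        Q=D[n]["W"].reshape(-1,3); g=np.hypot(*(Q[:,:2]-c).T)<.05; Q=Q[g]
        z=Q[:,2]; lo,hi=(.033,.06) if nm=="holder" else (.02,.045)
        R=Q[(z>lo)&(z<hi)]
        print(nm,n,len(R),"z95",np.percentile(R[:,2],[50,95]).round(4) if len(R) else 0, "table",np.percentile(z,10).round(4),
          circ(R).round(4) if len(R)>5 else "", "bbox ctr",((R.min(0)+R.max(0))/2).round(4), (R.max(0)-R.min(0)).round(3))
H=W[100:165,220:310].reshape(-1,3)
T=H[(H[:,2]>.145)&(H[:,2]<.162)]; r=cv2.minAreaRect(T[:,:2].astype(np.float32)); print("hopper",r,np.median(T[:,2]))
B=W[:,200:310].reshape(-1,3); B=B[(B[:,2]>.007)&(B[:,2]<.2)&(B[:,0]>.4)&(B[:,0]<.84)&(abs(B[:,1])<.3)]
r=cv2.minAreaRect(B[:,:2].astype(np.float32)); print("base",r)
im=D["top"]["im"]; c=im[125:215,220:300]; cv2.imwrite("pics/d0.png",cv2.resize(c,None,fx=6.6,fy=6.6,interpolation=cv2.INTER_CUBIC))
im=D["side"]["im"]; c=im[150:240,165:285]; cv2.imwrite("pics/d1.png",cv2.resize(c,None,fx=6.6,fy=6.6,interpolation=cv2.INTER_CUBIC))
E
python3 meas.py
```

```text
L top 97 z95 [0.0278 0.0337] table -0.0028 [0.456  0.3743 0.0303] bbox ctr [0.4563 0.3739 0.0294] [0.063 0.068 0.018]
L side 182 z95 [0.0274 0.0319] table -0.0005 [0.454  0.3751 0.0297] bbox ctr [0.4541 0.3733 0.0269] [0.065 0.067 0.013]
R top 90 z95 [0.0294 0.0353] table -0.0018 [ 0.4332 -0.3371  0.03  ] bbox ctr [ 0.4334 -0.3373  0.0296] [0.06  0.064 0.019]
R side 90 z95 [0.0266 0.0321] table -0.0001 [ 0.4305 -0.3379  0.0292] bbox ctr [ 0.4308 -0.3389  0.0279] [0.065 0.074 0.016]
small top 66 z95 [0.0274 0.0334] table -0.0006 [ 0.6061 -0.3385  0.0244] bbox ctr [ 0.6067 -0.3389  0.0278] [0.05  0.052 0.016]
small side 53 z95 [0.0254 0.0315] table -0.001 [ 0.6027 -0.338   0.0244] bbox ctr [ 0.6041 -0.3395  0.0271] [0.051 0.059 0.014]
holder top 88 z95 [0.0411 0.0483] table 0.0086 [ 0.5336 -0.0051  0.0302] bbox ctr [ 0.5356 -0.0043  0.0414] [0.064 0.063 0.017]
holder side 103 z95 [0.0385 0.0449] table 0.0102 [ 0.5315 -0.0051  0.0298] bbox ctr [ 0.5309 -0.005   0.0399] [0.062 0.069 0.014]
hopper ((0.7011736631393433, -0.062459878623485565), (0.1964532434940338, 0.09675519168376923), 87.97404479980469) 0.15458853655677296
base ((0.6205353736877441, -0.04132089018821716), (0.44180843234062195, 0.3889383375644684), 1.223707914352417)
```

View pics/d0.png

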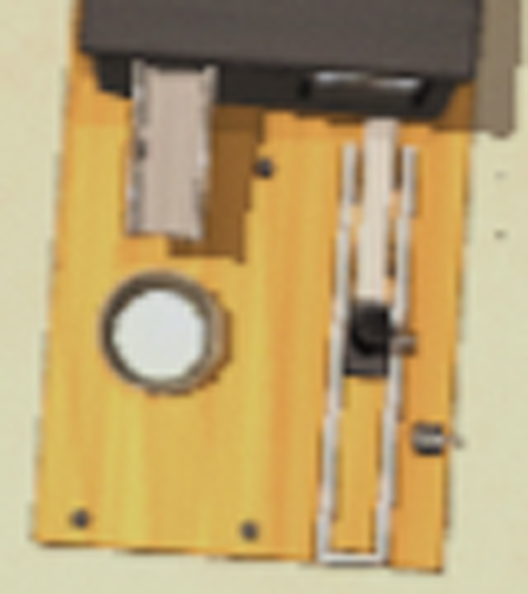

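View pics/d1.png

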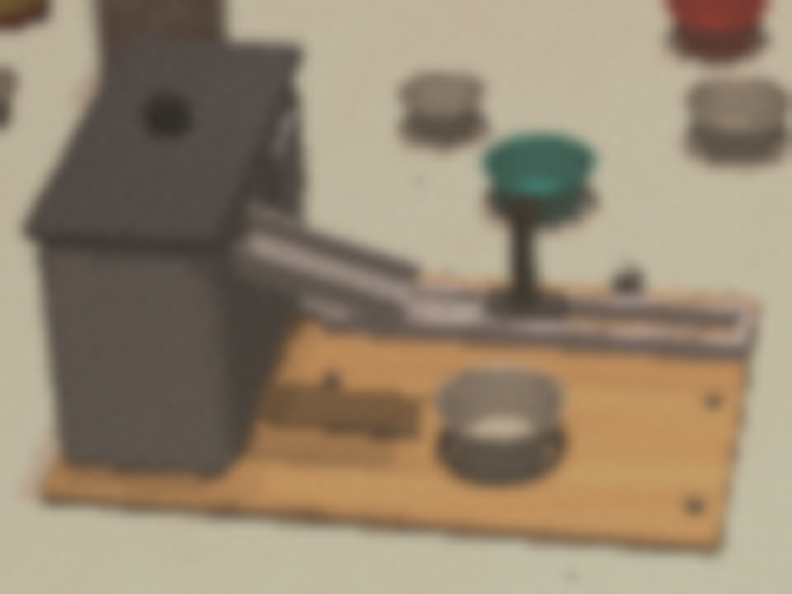

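In the top crop the pointer fin is at (405,342), the clip with its blade at (430,438), the knob at (372,322), and the base front corners at (37,542) and (440,572). In the side crop the clip is at (628,280) and the handle top at (520,205).

```bash
cat > geo.py <<'E'
from h import *
def ray(n,u,v):
    m=viewer.camera_model(n); T=np.array(m["cam_to_world"])
    return T[:3,3],T[:3,:3]@np.array([(u-m["cx"])/m["fx"],(v-m["cy"])/m["fy"],1])
def plane(n,u,v,z):
    o,d=ray(n,u,v); return o+d*(z-o[2])/d[2]
def tri(a,b):
    (o,d),(p,e)=a,b; s=np.linalg.lstsq(np.stack([d,-e],1),p-o,rcond=None)[0]
    A,B=o+d*s[0],p+e*s[1]; return (A+B)/2,np.linalg.norm(A-B)
T0=lambda x,y:(220+(x+.5)/6.6-.5,125+(y+.5)/6.6-.5)
S0=lambda x,y:(165+(x+.5)/6.6-.5,150+(y+.5)/6.6-.5)
E
python3 - <<'E'
from geo import *
np.set_printoptions(precision=4,suppress=True)
fl=plane("top",*T0(37,542),.012); fr=plane("top",*T0(440,572),.012); print("front",fl,fr,np.linalg.norm(fl-fr))
d=fl-fr; print("yaw front deg",np.degrees(np.arctan2(-d[0],d[1])))
r1=plane("top",*T0(325,552),.03);r2=plane("top",*T0(350,150),.03);d=r2-r1;print("yaw rail",np.degrees(np.arctan2(d[1],d[0])))
print("clip tri",tri(ray("top",*T0(430,438)),ray("side",*S0(628,275))))
print("knob tri",tri(ray("top",*T0(372,322)),ray("side",*S0(522,205))))
yaw=np.radians(-2.1);ex=np.array([np.cos(yaw),np.sin(yaw)]);ey=np.array([-ex[1],ex[0]])
h=np.array([.5325,-.0051]); o=h-(-.05*ex+.05*ey); print("origin",o)
f=lambda P:((P[:2]-o)@ex,(P[:2]-o)@ey)
print("knob",plane("top",*T0(372,322),.088),f(plane("top",*T0(372,322),.088)))
for z in(.03,): print("ptr",f(plane("top",*T0(408,342),z)),"mark",f(plane("top",*T0(430,438),z)))
print("fl,fr",f(fl),f(fr))
for n in("top",):
    W=np.load("top.npz")["W"]; im=np.load("top.npz")["im"]
    print(W[188:196,281:291,2].round(3)); print(im[188:196,281:291].mean(-1).round())
    print(W[172:182,274:286,2].round(3)); print(im[172:182,274:286].mean(-1).round())
# ik feasibility
from scipy.spatial.transform import Rotation as R
print(R.from_rotvec(sensors.state()["ee_rot"]).as_matrix())
E
```

```text
front [0.4217 0.0552 0.012 ] [ 0.4119 -0.1594  0.012 ] 0.2148549765072723
yaw front deg -2.630935207131661
yaw rail -2.042176387041004
clip tri (array([ 0.4812, -0.1512,  0.0263]), np.float64(0.0021567508792943997))
knob tri (array([ 0.5342, -0.1152,  0.0884]), np.float64(0.00478819780747799))
origin [ 0.5806 -0.0569]
knob [ 0.5366 -0.1151  0.088 ] (np.float64(-0.04183363993337259), np.float64(-0.059779296077615514))
ptr (np.float64(-0.04514648826850729), np.float64(-0.08276408372957153)) mark (np.float64(-0.09507809671461684), np.float64(-0.09747931108440944))
fl,fr (np.float64(-0.162902367324258), np.float64(0.10623447133836332)) (np.float64(-0.16489330696859708), np.float64(-0.10861128051461873))
[[ 0.015  0.014  0.009  0.01   0.01   0.014  0.009  0.004  0.002 -0.003]
 [ 0.014  0.024  0.026  0.026  0.029  0.025  0.014  0.004 -0.004  0.002]
 [ 0.009  0.029  0.032  0.024  0.024  0.019  0.014  0.024 -0.001  0.001]
 [ 0.012  0.029  0.037  0.037  0.03   0.034  0.014  0.022  0.006 -0.003]
 [ 0.013  0.025  0.025  0.029  0.028  0.021  0.013  0.02   0.003 -0.004]
 [ 0.014  0.012  0.014  0.
[... 1382 characters left out ...]
 44.  39.  43. 167. 195. 135. 126. 150. 151. 154.]
 [ 50.  40.  36.  33.  34. 138. 172. 124. 125. 148. 153. 154.]
 [ 40.  42.  38.  35.  36.  88. 121. 103. 125. 150. 152. 153.]
 [ 41.  50.  40.  37.  34.  56.  90.  92.  95. 134. 151. 155.]
 [ 21.  41.  46.  47.  43.  94. 124. 126. 115. 136. 153. 154.]
 [ 14.  16.  20.  27.  33. 105. 106.  85.  90. 130. 153. 153.]
 [ 42.  19.  29.  37.  36. 106. 100.  75.  82. 129. 153. 155.]
 [ 71.  66.  71.  75.  59. 157. 143. 117. 137. 145. 152. 154.]
 [ 84.  81.  81.  82.  68. 171. 153. 126. 148. 150. 153. 154.]
 [ 58.  61.  67.  75.  70. 173. 147. 121. 149. 150. 153. 154.]]
[[ 0.9499  0.3125 -0.0007]
 [ 0.3125 -0.9499  0.0021]
 [-0.     -0.0022 -1.    ]]
```

```bash
cat >> geo.py <<'E'
from scipy.spatial.transform import Rotation as R
yaw=np.radians(-2.1);ex=np.array([np.cos(yaw),np.sin(yaw),0]);ey=np.array([-ex[1],ex[0],0]);ez=np.array([0,0,1.])
t=np.radians(8); zt=np.sin(t)*ex-np.cos(t)*ez; yt=-ey; xt=np.cross(yt,zt)
ROT=R.from_matrix(np.stack([xt,yt,zt],1)).as_rotvec()
tcp=lambda rim:np.asarray(rim)+.011*zt
def st(tag):
    s=sensors.state(); print(tag,round(s["time_s"],2),s["position"].round(4),"F",s["wrist_force"].round(2),"w",round(s["width"]*93,1),"g",round(s["grasp_force"],1)); return s
def pick(p):
    a=tcp([*p,.031]); robot.move_pose(a+[0,0,.13],ROT); robot.gripper_to(1.0)
    robot.servo_line(a,vel=.12); st("at"); robot.gripper_to(0.3,12); st("grip")
    robot.servo_line(a+[0,0,.15],vel=.15); return st("lift")
def place(h,rim):
    b=tcp([*h,rim]); robot.move_pose(b+[0,0,.17-b[2]],ROT); robot.servo_line(b+[0,0,.012],vel=.1); f0=st("pre")["wrist_force"][2]
    for dz in np.arange(.010,-.0031,-.002):
        robot.servo_line(b+[0,0,dz],vel=.04); s=sensors.state()
        if s["wrist_force"][2]-f0>3: break
    print("dz",dz); st("down")
E
python3 - <<'E'
from geo import *
q=[robot.ik(tcp([*p,z]),ROT) is not None for p in((.432,-.3375),(.455,.3747),(.5325,-.0051)) for z in(.031,.16)]; print(q)
pick((.432,-.3375))
im,d,m=snap("side"); cv2.imwrite("pics/lift.png",im)
E
```

```text
[True, True, True, True, True, True]
at 2.91 [ 0.434  -0.3379  0.0208] F [-0.35  0.87  0.  ] w 92.8 g 0.0
grip 4.04 [ 0.4335 -0.3375  0.0201] F [ 0.56  0.18 -0.95] w 27.9 g 0.0
lift 5.19 [ 0.4329 -0.337   0.1692] F [0.04 0.45 0.24] w 28.1 g 0.0
```

View pics/lift.png

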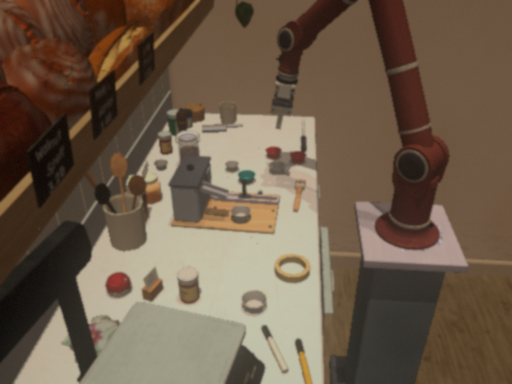

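The lift picture shows the gripper holding nothing, with the pot still at about (277,168). The opened fingers must be shorter than when shut, so they closed over the rim. I'll measure the pot again and grip deeper.

```bash
sed -i 's/+.011\*zt/+.021*zt/' geo.py
python3 - <<'E'
from geo import *
from scipy.optimize import least_squares
robot.gripper_to(1.0)
im,d,m=snap("side"); Q=cloud(d,m).reshape(-1,3); Q=Q[(np.hypot(Q[:,0]-.431,Q[:,1]+.338)<.055)]
Q=Q[(Q[:,2]>.02)&(Q[:,2]<.045)]; c=least_squares(lambda p:np.hypot(Q[:,0]-p[0],Q[:,1]-p[1])-p[2],[.431,-.338,.03],loss="soft_l1",f_scale=.001).x
print(len(Q),c, Q[:,2].max()); 
p=c[:2]+[.0013,.0004]
a=tcp([*p,.031]); print(a)
if np.hypot(*(p-[.432,-.3375]))<.02:
    robot.servo_line(a,vel=.12); st("at"); robot.gripper_to(.3,12); s=st("grip")
    if s["width"]*93>50: robot.servo_line(a+[0,0,.15],vel=.15); st("lift")
    im,d,m=snap("side"); cv2.imwrite("pics/lift2.png",cv2.resize(im[60:220,200:340],None,fx=3,fy=3))
E
```

```text
87 [ 0.43097636 -0.33823262  0.02969932] 0.03572657293658443
[ 0.43519703 -0.33793972  0.01020437]
at 7.91 [ 0.4356 -0.3384  0.0109] F [ 0.41 -0.62 -0.42] w 92.6 g 0.0
grip 9.04 [ 0.4351 -0.3378  0.0101] F [-0.27  0.05 -0.44] w 27.6 g 0.0
```

View pics/lift2.png

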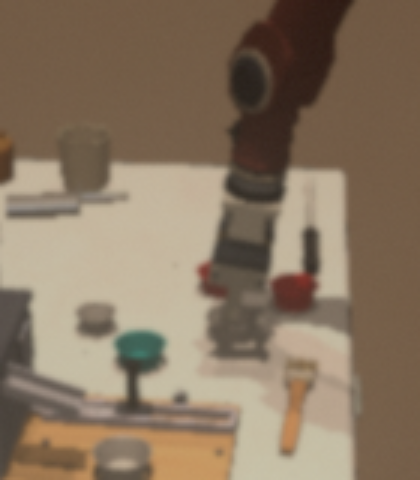

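The gripper is down at the pot, at about (238,325), but it closed to 28 mm with no force. I'll raise it and measure where the fingertips really are relative to the TCP at several openings.

Run:
```python
from geo import *
s=sensors.state(); p=s["position"]
robot.servo_line(p+[0,0,.14],vel=.15); st("up")
P=sensors.state()["position"]; out=[]
for w in(.3,.71,1.0):
    if w>.3: robot.gripper_to(w)
    im,d,m=snap("side"); C=cloud(d,m); Q=C.reshape(-1,3)
    g=Q[(np.abs(Q[:,0]-P[0])<.06)&(np.abs(Q[:,1]-P[1])<.09)&(Q[:,2]>P[2]-.03)&(Q[:,2]<P[2]+.06)]
    print(w,sensors.state()["width"],"minz-TCPz",(np.percentile(g[:,2],[0,1,3])-P[2]).round(4))
    lo=g[g[:,2]<P[2]+.03]; y=lo[:,1]-P[1]
    print(" y hist",np.histogram(y,bins=np.arange(-.09,.091,.01))[0]," x",np.percentile(lo[:,0]-P[0],[2,98]).round(3))
    t=Q[(np.hypot(Q[:,0]-.431,Q[:,1]+.338)<.055)&(Q[:,2]>.02)&(Q[:,2]<.045)]; print(" pot",len(t),((t.min(0)+t.max(0))/2).round(4))
    out.append(cv2.resize(im[50:200,230:330],None,fx=2.6,fy=2.6,interpolation=cv2.INTER_CUBIC))
cv2.imwrite("pics/f.png",np.hstack(out)); st("end")
```

```text
up 10.18 [ 0.4345 -0.3374  0.1493] F [-0.2   0.83  0.83] w 27.8 g 0.0
0.3 0.30058425646125525 minz-TCPz [0.0233 0.0236 0.0242]
 y hist [0 0 0 0 0 0 0 0 0 0 2 3 0 0 0 0 0 0]  x [-0.01   0.004]
 pot 83 [ 0.4307 -0.3374  0.0284]
0.71 0.7098825151071466 minz-TCPz [0.0212 0.0225 0.0243]
 y hist [0 0 0 0 0 0 0 0 0 0 0 0 4 2 0 0 0 0]  x [-0.011  0.002]
 pot 85 [ 0.4306 -0.3425  0.028 ]
1.0 0.998356492358445 minz-TCPz [0.0197 0.0204 0.0213]
 y hist [0 0 0 0 0 0 0 0 0 0 0 0 0 3 2 0 0 0]  x [-0.008  0.002]
 pot 88 [ 0.4308 -0.339   0.027 ]
end 11.78 [ 0.4352 -0.3379  0.1501] F [-0.43 -1.13 -0.03] w 92.8 g 0.0
```

View pics/f.png

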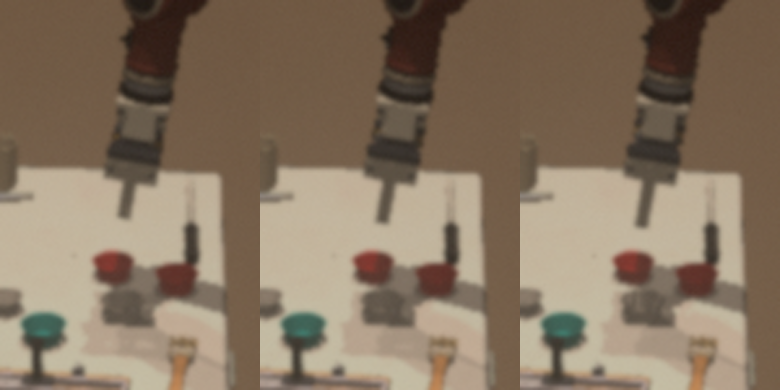

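The fingertips, seen at (125,218), (384,223) and (642,226) in the three panels, look about 20 mm above the reported TCP. I'll check that from the colour pixels.

Run:
```python
from geo import *
for (u,v),y in(((125,218),-.3375+.014+.015),((124,223),-.3375+.033+.015),((122,226),-.3375+.0465+.0175)):
    o,d=ray("side",230+u/2.6,50+v/2.6); print(o+d*(y-o[1])/d[1])
im,d,m=snap("top"); C=cloud(d,m); Q=C.reshape(-1,3); P=sensors.state()["position"]; print(P)
g=Q[(np.abs(Q[:,0]-P[0])<.03)&(np.abs(Q[:,1]-P[1])<.12)&(Q[:,2]>.1)]; print(np.sort(g[:,2])[:20].round(3), g[:,0].mean())
```

```text
[ 0.42694732 -0.3085      0.17446455]
[ 0.42744673 -0.2895      0.17589127]
[ 0.42946306 -0.2735      0.17895345]
[ 0.43516017 -0.33789066  0.15010955]
[0.261 0.267 0.268 0.268 0.268 0.269 0.269 0.271 0.271 0.271 0.271 0.272
 0.272 0.272 0.272 0.272 0.273 0.273 0.273 0.274] 0.4268173004779964
```

```bash
sed -i 's/+.021\*zt/+.033*zt/' geo.py
python3 - <<'E'
from geo import *
a=tcp([.432,-.3375,.031]); print(a)
robot.servo_line(a+[0,0,.02],vel=.15); f0=st("pre")["wrist_force"]
for dz in(.015,.01,.005,0):
    robot.servo_line(a+[0,0,dz],vel=.06); s=sensors.state()
    if abs(s["wrist_force"]-f0).max()>4: print("contact",dz); break
st("at"); robot.gripper_to(.3,12); s=st("grip")
if s["width"]*93>50:
    robot.servo_line(s["position"]+[0,0,.16],vel=.15); st("lift")
    im,d,m=snap("side"); cv2.imwrite("pics/lift3.png",cv2.resize(im[40:200,210:350],None,fx=3.7,fy=3.7,interpolation=cv2.INTER_CUBIC))
E
```

```text
[ 0.43658963 -0.33766829 -0.00167885]
pre 12.85 [ 0.4372 -0.3381  0.019 ] F [ 0.64 -0.46  0.68] w 93.0 g 0.0
at 13.85 [ 0.4363 -0.3375 -0.0021] F [-0.04  0.43 -0.58] w 93.2 g 0.0
grip 14.43 [ 0.4366 -0.3377 -0.0016] F [ 0.59 -0.36 -0.02] w 64.7 g 12.0
lift 15.65 [ 0.436  -0.3372  0.1575] F [ 0.39 -0.39 -1.3 ] w 64.2 g 12.0
```

```bash
ls pics
```

```text
d0.png
d1.png
f.png
lift.png
lift2.png
lift3.png
side0.png
top0.png
```

Run:
```python
from geo import *
im,d,m=snap("side"); Q=cloud(d,m).reshape(-1,3); P=sensors.state()["position"]
Q0=np.load("side.npz")["W"].reshape(-1,3)
from scipy.optimize import least_squares
def an(Q,c,zb,tag):
    L=Q-[*c,zb]; L=L[(np.hypot(L[:,0],L[:,1])<.06)&(L[:,2]>.004)&(L[:,2]<.030)]
    # cone wall: r = .025+.008*z/.031, outer wall facing the camera (+y)
    f=lambda p:np.hypot(L[:,0]-p[0],L[:,1]-p[1])-(.025+.258*(L[:,2]-p[2]))
    # restrict to front outer wall
    K=L[L[:,1]>.012]; L=K
    r=least_squares(lambda p:np.hypot(K[:,0]-p[0],K[:,1]-p[1])-(.025+.258*K[:,2]),[0,0],loss="soft_l1",f_scale=.001)
    print(tag,len(K),r.x.round(4),"cost",r.cost, "x rng",K[:,0].min().round(3),K[:,0].max().round(3),"zmax",K[:,2].max().round(3))
an(Q0,(.431,-.338),0,"before"); an(Q,P[:2]-[.0046,.0],P[2]+.0016,"inhand")
```

```text
before 80 [-0.001  -0.0014] cost 0.00046691291144594876 x rng -0.045 0.041 zmax 0.029
inhand 69 [-0.0012 -0.0012] cost 0.00020901950865896988 x rng -0.029 0.026 zmax 0.03
```

View pics/lift3.png

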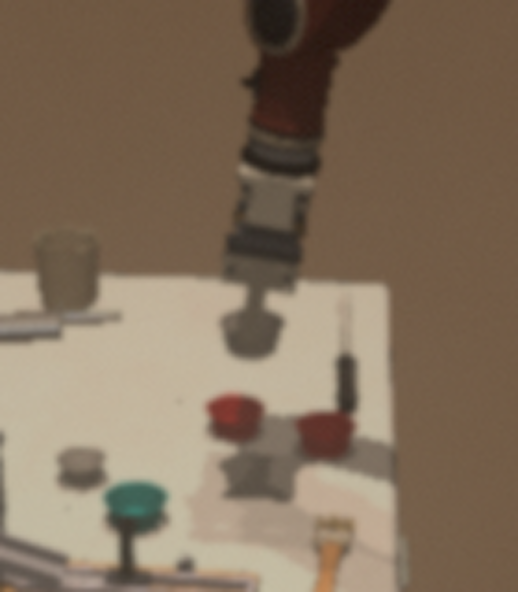

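The pot hangs upright in the fingers at (252,330), and its centre agrees with the TCP within 1 mm. Now I'll place it.

Run:
```python
from geo import *
place((.5325,-.0051),.062)
robot.gripper_to(.9); s=st("open"); robot.servo_line([*s["position"][:2],.18],vel=.15)
robot.move_pose(tcp([.455,.3747,.031])+[0,0,.13],ROT)
im,d,m=snap("side"); np.savez("s2.npz",W=cloud(d,m),im=im); im2,d2,m2=snap("top"); np.savez("t2.npz",W=cloud(d2,m2),im=im2)
for n in("s2","t2"):
    Q=np.load(n+".npz")["W"].reshape(-1,3); Q=Q[np.hypot(Q[:,0]-.5325,Q[:,1]+.0051)<.045]
    T=Q[(Q[:,2]>.053)&(Q[:,2]<.08)]; print(n,len(T),((T.min(0)+T.max(0))/2).round(4),np.percentile(T[:,2],[5,50,95]).round(4),(T.max(0)-T.min(0)).round(3), "rims by quadrant z95",[np.percentile(T[(T[:,0]-.5325)*a+(T[:,1]+.0051)*b>.02][:,2],80).round(4) for a,b in((1,0),(-1,0),(0,1),(0,-1))])
st("hover")
```

```text
pre 18.49 [ 0.5376 -0.0053  0.0419] F [ 0.65  0.71 -1.42] w 64.0 g 12.0
dz -0.002
down 20.24 [ 0.5374 -0.0052  0.0279] F [-1.84  0.47  4.38] w 64.5 g 12.0
open 20.8 [ 0.5371 -0.0053  0.0272] F [0.01 0.75 0.11] w 83.8 g 0.0Traceback (most recent call last):
  File "<stdin>", line 8, in <module>
    return _quantile_unchecked(
        a, q, axis, out, overwrite_input, method, keepdims, weights)
    return _ureduce(a,
                    func=_quantile_ureduce_func,
    ...<5 lines>...
                    overwrite_input=overwrite_input,
                    method=method)
    r = func(a, **kwargs)
    result = _quantile(arr,
                       quantiles=q,
    ...<2 lines>...
                       out=out,
                       weights=wgt)
    slices_having_nans = np.isnan(arr[-1, ...])
                                  ~~~^^^^^^^^^
IndexError: index -1 is out of bounds for axis 0 with size 0
```

Contact came at the expected height. Before the second pick I'll check the stack from both clouds.

```bash
cat > chk.py <<'E'
from geo import *
def chk(n,zlo,zhi):
    Q=np.load(n+".npz")["W"].reshape(-1,3); Q=Q[np.hypot(Q[:,0]-.5325,Q[:,1]+.0051)<.045]
    T=Q[(Q[:,2]>zlo)&(Q[:,2]<zhi)]
    if len(T)<6: print(n,"few",len(T),np.percentile(Q[:,2],[5,50,95])); return
    A=np.c_[T[:,:2]-[.5325,-.0051],np.ones(len(T))]; k=np.linalg.lstsq(A,T[:,2],rcond=None)[0]
    print(n,len(T),"ctr",((T.min(0)+T.max(0))/2).round(4),"z",np.percentile(T[:,2],[5,50,95]).round(4),"ext",(T.max(0)-T.min(0)).round(3),"plane",k.round(3))
E
python3 - <<'E'
from chk import *
for n in("s2","t2"): chk(n,.053,.08)
im=np.load("t2.npz")["im"]; im2=np.load("s2.npz")["im"]
cv2.imwrite("pics/st1.png",np.hstack([cv2.resize(im[125:215,220:300],(400,450),interpolation=cv2.INTER_CUBIC),cv2.resize(im2[170:240,190:252],(400,450),interpolation=cv2.INTER_CUBIC)]))
E
```

```text
s2 60 ctr [ 0.5387 -0.0042  0.0586] z [0.0536 0.0584 0.0629] ext [0.047 0.07  0.011] plane [0.008 0.004 0.058]
t2 86 ctr [ 0.534  -0.0044  0.0605] z [0.0542 0.059  0.0649] ext [0.062 0.062 0.015] plane [0.003 0.011 0.059]
```

View pics/st1.png

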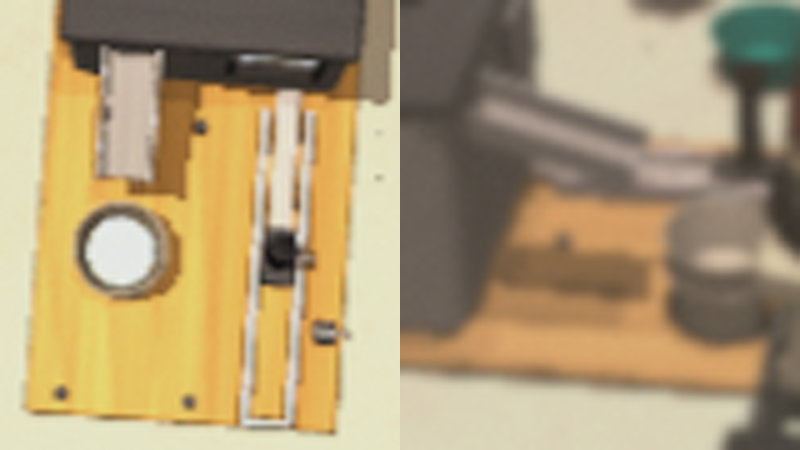

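The first pot is nested level in the holder, at (122,250) from the top and (722,240) from the side, with its rim at about 62 mm. Now the second pot.

Run:
```python
from chk import *
import sys
a=tcp([.455,.3747,.031]); robot.gripper_to(1.0)
robot.servo_line(a,vel=.12); st("at"); robot.gripper_to(.3,12); s=st("grip")
if not 58<s["width"]*93<72: sys.exit("no grip")
robot.servo_line(a+[0,0,.16],vel=.15); s=st("lift")
if not 58<s["width"]*93<72: sys.exit("lost")
place((.5325,-.0051),.081)
robot.gripper_to(.9); s=st("open"); robot.servo_line([*(s["position"][:2]),.19],vel=.15)
robot.servo_line([.47,-.12,.2],vel=.2)
robot.servo_line([.44,-.30,.22],vel=.25)
for n,c in(("s3","side"),("t3","top")):
    im,d,m=snap(c); np.savez(n+".npz",W=cloud(d,m),im=im); chk(n,.072,.1)
st("end")
```

```text
at 25.18 [ 0.4602  0.375  -0.0009] F [-0.41 -0.24  0.82] w 93.2 g 0.0
grip 25.76 [ 0.4597  0.3747 -0.0015] F [-0.31 -0.17  1.68] w 64.2 g 12.0
lift 26.98 [0.4589 0.374  0.1573] F [ 0.07  1.24 -0.95] w 64.8 g 12.0
pre 29.67 [ 0.5377 -0.0053  0.0609] F [ 0.05 -0.69 -0.81] w 64.6 g 12.0
dz -0.002
down 31.42 [ 0.5374 -0.0051  0.0463] F [-0.06  0.52 -1.4 ] w 64.4 g 12.0
open 31.98 [ 0.5371 -0.0053  0.0463] F [-0.24  0.6   0.65] w 83.4 g 0.0
s3 80 ctr [ 0.537  -0.0054  0.0859] z [0.073  0.0766 0.0805] ext [0.075 0.066 0.028] plane [0.023 0.02  0.077]
t3 92 ctr [ 0.5338 -0.0047  0.0794] z [0.0728 0.0775 0.0829] ext [0.065 0.061 0.015] plane [-0.002 -0.029  0.078]
end 34.88 [ 0.4409 -0.2973  0.2197] F [-0.98 -0.09 -0.31] w 84.0 g 0.0
```

Both pots are nested, with the top rim at about 81 mm. Next I'll measure the distance from pointer to mark along the slide precisely, averaging several top images.

Run:
```python
from geo import *
ims=[np.load(f+".npz")["im"].astype(float).mean(-1) for f in("top","t2","t3")]
for _ in range(5): ims.append(snap("top")[0].astype(float).mean(-1))
I=np.mean(ims,0).astype(np.float32); m=viewer.camera_model("top"); Tw=np.linalg.inv(np.array(m["cam_to_world"]))
o=np.array([.5806,-.0569,0])
def px(x,y,z):
    p=Tw@np.append(o+x*ex+y*ey+z*ez,1); return m["fx"]*p[0]/p[2]+m["cx"],m["fy"]*p[1]/p[2]+m["cy"]
def prof(xs,y,z):
    uv=np.array([px(x,y,z) for x in xs],np.float32); return cv2.remap(I,uv[:,0],uv[:,1],cv2.INTER_CUBIC)
np.set_printoptions(linewidth=220)
xs=np.arange(-.06,-.030,.002); print("fin x mm",(xs*1e3).round().astype(int))
for y in(-.078,-.081,-.084,-.087): print(y,prof(xs,y,.03).round().astype(int))
xs=np.arange(-.112,-.080,.002); print("mark x mm",(xs*1e3).round().astype(int))
for y in(-.088,-.091,-.094,-.097,-.100,-.103,-.107): print(y,prof(xs,y,.03).round().astype(int))
st("")
```

```text
fin x mm [-60 -58 -56 -54 -52 -50 -48 -46 -44 -42 -40 -38 -36 -34 -32]
-0.078 [[170]
 [170]
 [167]
 [149]
 [121]
 [105]
 [111]
 [124]
 [133]
 [112]
 [101]
 [116]
 [143]
 [169]
 [186]]
-0.081 [[139]
 [139]
 [138]
 [125]
 [ 96]
 [ 80]
 [ 87]
 [111]
 [134]
 [117]
 [ 97]
 [102]
 [116]
 [126]
 [133]]
-0.084 [[142]
 [143]
 [143]
 [130]
 [ 95]
 [ 73]
 [ 80]
 [102]
 [120]
 [110]
 [ 97]
 [116]
 [133]
 [133]
 [133]]
-0.087 [[160]
 [160]
 [158]
 [149]
 [125]
 [108]
 [113]
 [124]
 [132]
 [131]
 [128]
 [142]
 [154]
 [154]
 [153]]
mark x mm [-112 -110 -108 -106 -104 -102 -100  -98  -96  -94  -92  -90  -88  -86  -84  -82]
-0.088 [[160]
 [160]
 [159]
 [154]
 [144]
 [130]
 [119]
 [122]
 [132]
 [131]
 [124]
 [116]
 [126]
 [150]
 [162]
 [160]]
-0.091 [[162]
 [162]
 [161]
 [148]
 [113]
 [ 87]
 [ 91]
 [112]
 [132]
 [132]
 [115]
 [ 99]
 [105]
 [133]
 [154]
 [159]]
-0.094 [[163]
 [164]
 [162]
 [145]
 [ 90]
 [ 56]
 [ 85]
 [123]
 [145]
 [133]
 [105]
 [ 97]
 [112]
 [137]
 [158]
 [161]]
-0.097 [[163]
 [165]
 [162]
 [149]
 [ 89]
 [ 48]
 [ 81]
 [126]
 [151]
 [136]
 [101]
 [ 98]
 [121]
 [147]
 [165]
 [164]]
-0.1 [[165]
 [167]
 [165]
 [156]
 [103]
 [ 57]
 [ 79]
 [125]
 [162]
 [146]
 [ 92]
 [ 86]
 [115]
 [146]
 [169]
 [166]]
-0.103 [[168]
 [168]
 [164]
 [159]
 [116]
 [ 80]
 [ 93]
 [130]
 [161]
 [150]
 [108]
 [100]
 [122]
 [147]
 [167]
 [167]]
-0.107 [[142]
 [146]
 [150]
 [153]
 [153]
 [150]
 [148]
 [147]
 [142]
 [138]
 [138]
 [145]
 [156]
 [163]
 [161]
 [156]]
 35.13 [ 0.4403 -0.2992  0.22  ] F [-0.04  0.06  0.01] w 84.1 g 0.0
```

The fin lies at x = -43.8 mm and the blade at x = -95.5 mm, so the pull is 51.5 mm. I'll grip the handle with the fingers closing along x, find the home stop by force, then pull.

```bash
cat > slide.py <<'E'
from geo import *
def rotv(s): return R.from_matrix(np.stack([np.cross(s*ex,-ez),s*ex,-ez],1)).as_rotvec()
H=np.array([.5806,-.0569,0])-.045*ex-.060*ey
def X(): return (sensors.state()["position"]-H)@ex
def FX(n=6):
    f=[]
    for _ in range(n): robot.hold(.03); f.append(sensors.state()["wrist_force"])
    return np.mean(f,0)@ex
E
python3 - <<'E'
from slide import *
p=H-.003*ex; q0=sensors.state()["qpos"]
c=[(np.abs(robot.ik(p+.2*ez,rotv(s))-q0).max(),s) for s in(1,-1) if robot.ik(p+.2*ez,rotv(s)) is not None]; print(H,c)
rv=rotv(min(c)[1])
robot.move_pose(p+.2*ez,rv); robot.gripper_to(.8); st("hover"); f0=FX()
robot.servo_line(p+.06*ez,vel=.12); robot.servo_line(p+.018*ez,vel=.05); st("down"); print("Fx0",f0,FX())
robot.gripper_to(0.0,25); st("grip"); print("X",X(),"Fx",FX())
for dx in(-.002,-.001,0,.001,.002,.003,.004):
    robot.servo_line(H+dx*ex+.018*ez,vel=.03); f=FX(); print(dx,round(X(),4),round(f,2))
    if f<-5: break
st("end")
E
```

```text
[ 0.5334316  -0.11521074  0.        ] [(np.float64(0.8713441132563333), 1), (np.float64(1.8520827761030438), -1)]
hover 36.41 [ 0.5303 -0.1156  0.2001] F [ 0.25 -0.55 -0.63] w 74.4 g 0.0
down 38.92 [ 0.5307 -0.1151  0.0182] F [-0.07  0.23 -0.18] w 74.2 g 0.0
Fx0 -0.11592662089283887 -0.31407924858797137
grip 40.03 [ 0.5316 -0.1151  0.0181] F [ 2.68  0.1  -2.14] w 18.6 g 25.0
X -0.0018007263096974995 Fx 3.0064519092132134
-0.002 -0.0018 2.75
-0.001 -0.0009 2.44
0 -0.0001 1.43
0.001 -0.0002 -1.7
0.002 -0.0003 -3.22
0.003 -0.0004 -4.75
0.004 -0.0005 -6.53
end 43.38 [ 0.5329 -0.1152  0.018 ] F [-5.92  1.35  9.63] w 18.8 g 25.0
```

The home stop is at X ≈ 0, which agrees with the vision. The handle is held at the knob, with the width reading about 19 mm. Now I'll pull gently to X = -51.5 mm, correcting for arm compliance, and use spring force as a check.

Run:
```python
from slide import *
def go(c,v): robot.servo_line(H+c*ex+.018*ez,vel=v)
go(0,.03); go(-.03,.04); robot.hold(.2); print(X(),FX()); st("30")
go(-.048,.03); robot.hold(.2); c=-.048
for _ in range(3):
    x=np.mean([X() for _ in range(1)]); e=-.0516-x; c+=e; go(c,.02); robot.hold(.25); print(round(c,4),round(X(),4))
print("Fx",FX()); st("at")
im,d,m=snap("top"); im2,d2,m2=snap("side"); np.savez("t4.npz",W=cloud(d,m),im=im)
cv2.imwrite("pics/fin.png",np.hstack([cv2.resize(im[125:215,220:300],(400,450),interpolation=cv2.INTER_CUBIC),cv2.resize(im2[160:240,180:290],(400,450),interpolation=cv2.INTER_CUBIC)]))
```

```text
-0.029662797741176618 4.803125994793592
30 44.97 [ 0.5038 -0.1139  0.0181] F [5.18 1.25 0.84] w 19.1 g 25.0
-0.0526 -0.0513
-0.0529 -0.0514
-0.0531 -0.0515
Fx 6.712988114192279
at 47.75 [ 0.482  -0.113   0.0181] F [ 6.89  1.   -1.3 ] w 18.7 g 25.0
```

View pics/fin.png

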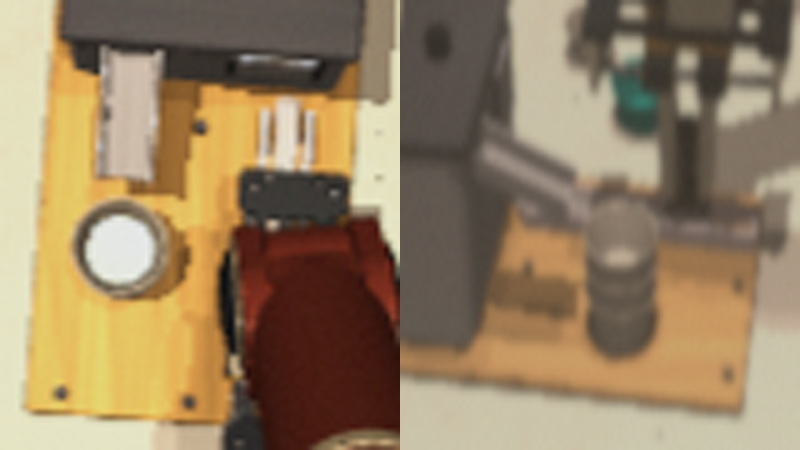

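The three-pot stack is upright at (620,280) in the side half. The slide is held out, with a spring force of 6.7 N against the 6.5 N expected at 51.5 mm. I'll hold it and hand in.

Run:
```python
from slide import *
from chk import chk
chk("t4",.072,.1)
robot.hold(3.5); print(X()); s=st("held"); print(robot.job_done())
```

```text
t4 81 ctr [ 0.5339 -0.0046  0.0777] z [0.0729 0.0781 0.082 ] ext [0.065 0.061 0.011] plane [ 0.001 -0.     0.078]
-0.05148414511340295
held 51.35 [ 0.482  -0.113   0.0181] F [ 6.38  0.89 -1.96] w 18.6 g 25.0
the job is handed in; nothing more can be done
None
```

I nested both large pots in the holder and handed the job in at 51 s, with the gripper still holding the slide 51.5 mm out, where I measured the mark; the arm hid the pointer at the end, so I checked that by arm position and spring force, and no verdict was returned.

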